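# Bolt the large stock case in the perfume stockroom

## Robot

A 6-joint arm with a two-finger parallel gripper is mounted at the origin on the work surface. World frame = base frame: x ahead of the robot, y to its left, z up, the work surface at z = 0. Lengths are in mm, angles in degrees, forces in N, time in s.
With the tool pointing down it reaches from about 300 to 850 mm from the base axis. Payload 4.2 kg.
Tool frame: the origin (TCP) lies between the finger pads; the fingertips stand 19 mm ahead of it and the grasp point (between the pads) is the TCP (env.tips_ahead is the distance from the TCP to the fingertips, in mm); z points along the fingers, y is the direction in which the jaws open and shut (so a half turn about z gives the same grasp; the last joint's range is limited). The gripper opens to 91 mm and grips with 3 to 60 N. Pads are 32 mm wide; open, the fingers measure 118 mm over their backs; the gripper's body (76 mm by 178 mm) begins 60 mm behind the grasp point.
Start: joints at [64.114, 18.312, 89.639, -0, 72.044, -1.146], TCP at [240.645, 522.237, 232.976] pointing down, gripper open.
Joint ranges: [-177.97, 177.97], [-48.28, 115.42], [12.27, 149.76], [-77.06, 257.06], [2.81, 150.46], [-146.56, 146.56]. Speed limits (degrees/s): [147.25, 147.25, 180, 180, 180, 180].

## Interface

Orientations are given as [roll, pitch, yaw] about the fixed x, y, z axes, in that order (R = Rz(yaw) Ry(pitch) Rx(roll)).
In Python, from workcell import telemetry, viewer, job_done, env gives the robot as it stands. The module is installed in compiled form; this text tells all that it offers.
- The arm moves only by the shell command python3 -m jog 'ROWS' [FORCE]. ROWS is JSON, a list of rows, each a list of 3 entries, a list of its own where there are three numbers: the shift along the tool's x, y, z in cm, then the turn about the tool's z in degrees, then the opening, from 0 (shut) to 1 (fully open). A call has 1 to 10 rows; each row shifts and turns the pose as measured when the row begins, along the tool's axes as they then stand; what a row does not reach is not made up. A row lasts 1/8 s, in which the tool goes at most 62.5 mm and 10.7 degrees, less where a joint would pass 70% of its speed; a pose out of reach is approached as far as the arm can. A call is refused whole if a number of a shift passes 6.25 or a number of a turn 10.7, either way. A call with a gripper value outside its range is refused whole. The fingers move at their own pace and stop on an object; FORCE is the grip in N (left out, the last holds). Time passes only in rows, so rows that do not move let the fingers close. It gives the time, the measured TCP pose, the force and the opening at its end, in the units of the state.
- telemetry.state(): the state, without advancing time (a new reading comes with each control period).
- viewer.grab_frame(name): name is "side" or "top" or "wrist"; returns a dict with "color" (384x512x3 uint8, red, green, blue), "K" (3x3 intrinsics, pixels), "rvec" (rotation vector, rad) and "tvec" (3), from world to camera coordinates, as OpenCV has them. Camera axes: x right, y down, z forward; pixel columns grow to the right and rows downward; lengths in mm; the calibration is good to about 2 mm. A picture is of the moment at which its call begins. There is no depth.
- job_done(): hands the job in, once; it reports no verdict.
The state is a dict: "time_s": time; "qpos": joint angles; "qvel": joint speeds; "effort": joint torques, N m; "ee_pos": TCP position; "ee_rot": TCP orientation; "force": force on the tool from outside, world axes, zero at the start; "torque": the same for the moment, N m; "gripper_width": finger opening in mm.
Only numpy, scipy, OpenCV 4.12 (cv2) and the standard library are available. Lean on these libraries where they do the work, as an engineer would, in place of code of your own. Each camera call takes 0.05 s, during which the arm holds its last target. There are 200 camera calls.

## Task

The large stock case is packed: slide the barrel bolt on its top fully home into its keeper, and let go of it. The smaller case is still being filled, so leave its bolt drawn back as it is.

Things in the scene. Friction and masses are not known exactly. Their poses are not given: they have to be found in the camera images.
- large_bolt (a joint): Slide of the large case's bolt, m: 0 drawn back, 0.060 fully home, the knob stopped by the front guide (starts at 0 to 0.012). Slides at about 3 N, no spring, stays where left. The large case: grey steel box, aluminium top, 330 x 250 mm, 115 mm high, fast on the table. The small case looks alike, 250 x 150 x 80 mm.
- large_knob (a point): On the axis of the large case's bolt knob, a vertical steel pin 16 mm thick; this point is 50 mm above the case's top, the pin ends 16 mm higher. x points the way the bolt slides home, z up. Moves with the bolt. Rod, guides and keeper below reach 24 mm above the top. A carton 45 mm high and a bottle 81 mm high stand on the top on the +y side, 80 mm or more from the rod.
- large_keeper (a point): Centre of the large case's keeper, a dark steel staple 20 mm long on the far, fixed part of the top, 12 mm above the top, on the rod's line. Seen from above the knob is 120 mm from it when drawn back, 60 mm when home; the rod then passes through and sticks out 15 mm. x points the way the bolt slides home.
- small_knob (a point): The same point on the knob of the small case's bolt (50 mm above that case's top): the bystander, to be left as it is.

How it is judged (in metres and radians):
At the end, for the whole second after the job is handed in: The large case's bolt is home in its keeper (within 12 mm of the end of its travel), at rest and released, and the small case's bolt is within 12 mm of where it was at the start (value of joint large_bolt above 0.048 m and velocity of joint large_bolt below 0.01 m/s and distance of small_knob from where it was at the start of the episode below 0.012 m); the robot touches nothing.
It fails at once if the small case's bolt is slid by more than 12 mm (distance of small_knob from where it was at the start of the episode above 0.012 m).
It also fails if it takes over 32 s, if anything falls off the work surface, if the arm or the gripper's body presses on something with over 40 N, if the wrist force passes 120 N, or if a joint passes its speed limit or range.

## Working session

There is one attempt and no reset: what is moved stays moved. The work goes in short steps, Python scripts to look and compute and a shell command to move; the robot and the scene stay as the last step left them, time stands still between calls to the robot, and variables do not carry over. Pictures are saved under pics/ and viewed, about 8 in all and at most 12, crops included, and the job is handed in when it is done.

```bash
mkdir -p pics; cat > h.py <<'E'
import numpy as np, cv2, pickle
from workcell import telemetry, viewer, env
def grab(n,f):
    d=viewer.grab_frame(n); cv2.imwrite(f'pics/{f}.png',cv2.cvtColor(d['color'],cv2.COLOR_RGB2BGR)); pickle.dump(d,open(f'pics/{f}.pkl','wb')); return d
def ld(f): return pickle.load(open(f'pics/{f}.pkl','rb'))
def ray(d,u,v):
    R=cv2.Rodrigues(np.array(d['rvec'],float))[0]; t=np.array(d['tvec'],float).ravel()
    return -R.T@t, R.T@np.linalg.inv(d['K'])@np.array([u,v,1.])
def onz(d,u,v,z):
    c,r=ray(d,u,v); return c+r*(z-c[2])/r[2]
def proj(d,p): return cv2.projectPoints(np.array(p,float).reshape(-1,3),np.array(d['rvec'],float),np.array(d['tvec'],float),np.array(d['K'],float),None)[0].reshape(-1,2)
E
python3 - <<'E'
from h import *
a=grab('top','top0');b=grab('side','side0')
for d in(a,b): print(ray(d,256,192),d['K'][0])
for n in('top0','side0'):
    cv2.imwrite(f'pics/{n}b.png',cv2.resize(cv2.imread(f'pics/{n}.png'),(800,600),interpolation=cv2.INTER_CUBIC))
print(telemetry.state())
E
```

```text
(array([ 391.47351673,  -22.27257827, 1119.79883215]), array([ 0.1670282 ,  0.00784353, -0.98600072])) [464.75153822   0.         260.29124725]
(array([ 509.84609736, -632.09747382,  858.79611001]), array([ 0.05797649,  0.65431119, -0.7540183 ])) [406.16680596   0.         255.24326425]
{'time_s': 0.1, 'qpos': array([ 6.41125522e+01,  1.83485672e+01,  8.96998841e+01, -3.42666338e-04,
        7.20440889e+01, -1.14424173e+00]), 'qvel': array([ 0.03166264, -0.08014415, -0.16080312,  0.08577757, -0.0424766 ,
        0.03688673]), 'effort': array([ 9.30834467e-04, -4.13331699e+01, -2.32510400e+01,  7.28637935e-02,
        4.21699800e-02, -5.78916388e-05]), 'ee_pos': array([240.46730751, 521.83460013, 232.19525461]), 'ee_rot': array([-1.79907472e+02, -1.52223566e-03,  1.55256899e+02]), 'force': array([ 0.10017789, -0.41061238,  0.41018085]), 'torque': array([-0.00402142,  0.00086367,  0.00932809]), 'gripper_width': 91.43911154679681}
```

View pics/top0b.png

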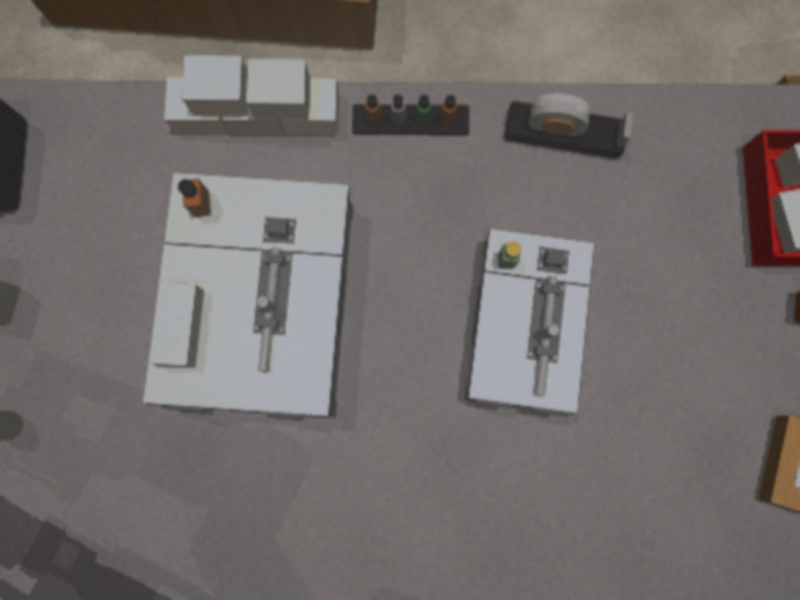

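View pics/side0b.png

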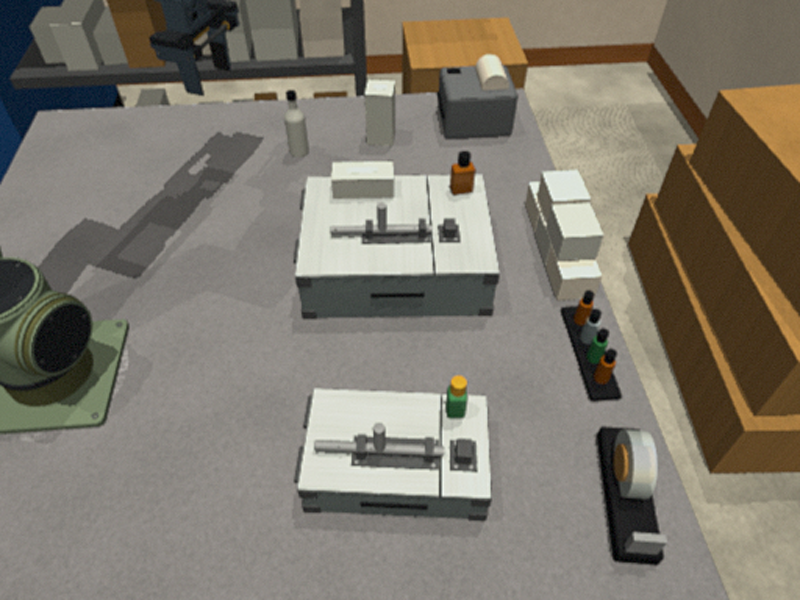

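The top view shows the large case on the left: its knob tip is near (263,300) and its keeper near (279,229) in the 800x600 picture. The bolt slides home up the image. In the side view the pin top is near (381,207) and the keeper near (449,229). The small case stands on the right in the top view and in front in the side view.

```bash
python3 - <<'E'
from h import *
a=ld('top0');b=ld('side0');s=.64
def tri(p,q):
    c1,r1=ray(a,*p);c2,r2=ray(b,*q)
    A=np.stack([r1,-r2],1);t=np.linalg.lstsq(A,c2-c1,rcond=None)[0]
    x,y=c1+t[0]*r1,c2+t[1]*r2; return ((x+y)/2).round(1),np.linalg.norm(x-y).round(1)
print('tip tri',tri((263*s,300*s),(381*s,207*s)))
print('tip z181',onz(a,263*s,300*s,181),onz(b,381*s,205*s,181))
print('keep z139',onz(a,279*s,227*s,139),onz(b,449*s,224*s,139),tri((279*s,227*s),(449*s,224*s)))
print('rod tail z127',onz(a,264*s,368*s,127), 'rod head',onz(a,275*s,256*s,127))
print('corners',[onz(a,u*s,v*s,115).round(0) for u,v in((174,174),(349,184),(329,414),(145,403))])
i=cv2.imread('pics/top0.png')[130:250,90:230];j=cv2.imread('pics/side0.png')[100:180,190:320]
k=np.zeros((600,800,3),np.uint8);k[:600,:400]=cv2.resize(i[:,40:120],(400,600),interpolation=cv2.INTER_CUBIC);k[:246,400:]=cv2.resize(j,(400,246),interpolation=cv2.INTER_CUBIC)
cv2.imwrite('pics/crop.png',k)
E
```

```text
tip tri (array([549.9, 165.9, 174.8]), np.float64(1.1))
tip z181 [549.46306275 164.73749613 181.        ] [549.34499755 163.43289161 181.        ]
keep z139 [659.86216906 154.94799478 139.        ] [662.22511931 153.85554721 139.        ] (array([661.5, 155.4, 137.2]), np.float64(2.2))
rod tail z127 [464.55930111 170.36041743 127.        ] rod head [621.16006028 161.19718289 127.        ]
corners [array([745., 314., 115.]), array([731.,  61., 115.]), array([403.,  82., 115.]), array([417., 333., 115.])]
```

View pics/crop.png

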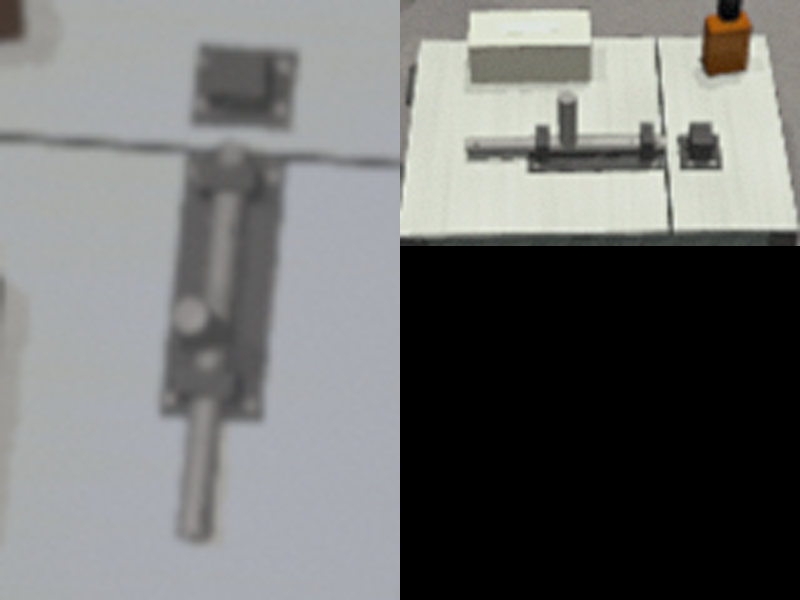

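Both views agree on the tip: about (548,165) at z≈178, against 181 expected. The keeper is 113 mm ahead, so the bolt is drawn back by about 7 mm. The slide direction is -3.3° from +x. I'll push the pin from behind with shut fingers, with the tips above the 139 mm guides. First I raise, turn and close the gripper.

```bash
python3 -m jog '[[[0,0,-3.5],-10.7,0],[[0,0,-3.5],-10.7,0],[[-3.5,-4.2,0],0,0],[[-3.5,-4.2,0],0,0],[[-3.5,-4.2,0],0,0],[[-3.5,-4.2,0],0,0],[[-3.5,-4.2,0],0,0]]' 20
```

```text
time_s: 0.98
ee_pos: [407.2, 299.6, 301.3]
ee_rot: [-179.6, -0.2, 177.6]
force: [-0.1, 0.3, -0.1]
gripper_width: 24.3
```

```bash
python3 -m jog '[[[-3.3,-4.3,0],0.9,0],[[-3.3,-4.3,0],0,0],[[-3.3,-4.3,0],0,0],[[0,0,0],0,0]]'; python3 - <<'E'
from h import *
grab('wrist','w1');d=ld('w1');print(proj(d,[[547,165,181],[660,155,139]]),telemetry.state()['ee_pos'],telemetry.state()['ee_rot'])
E
```

```text
time_s: 1.48
ee_pos: [502.6, 157.8, 300.1]
ee_rot: [-179.5, -0.3, 176.4]
force: [0.4, 0.0, -0.4]
gripper_width: 0.3
[[267.32716788 230.47650633]
 [263.29479842 300.27047287]] [501.71017154 159.15925751 300.13958761] [-179.57842724   -0.32406135  176.46581804]
```

View pics/w1.png

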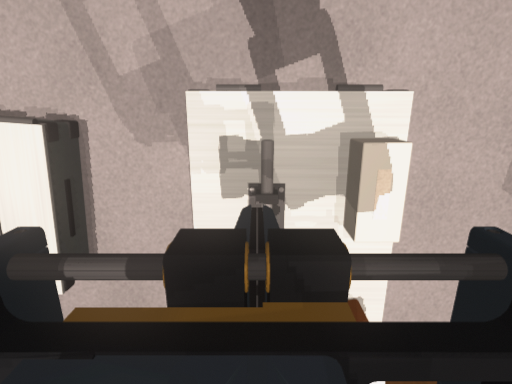

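The wrist view shows the rod at column 267 and the shut fingers at about 257, so the tool is about 8 mm short in +y, as the numbers also say. I correct that and descend to TCP z≈169 (tips at 150).

```bash
python3 -m jog '[[[0,0.8,4],0,0],[[0,0,4.2],0,0],[[0,0,3],0,0],[[0,0,1.5],0,0],[[0,0,0],0,0]]'; python3 - <<'E'
from h import *
grab('side','s2');i=cv2.imread('pics/s2.png')[60:210,150:350]
cv2.imwrite('pics/s2c.png',cv2.resize(i,(800,600),interpolation=cv2.INTER_CUBIC)); s=telemetry.state();print(s['ee_pos'],s['force'])
E
```

```text
time_s: 2.15
ee_pos: [497.8, 172.2, 169.5]
ee_rot: [-179.7, -0.4, 176.8]
force: [-0.5, 0.4, -0.6]
gripper_width: 0.5
[498.31826275 172.34710335 170.24361261] [-1.00543872  0.33199539 -0.12837263]
```

View pics/s2c.png

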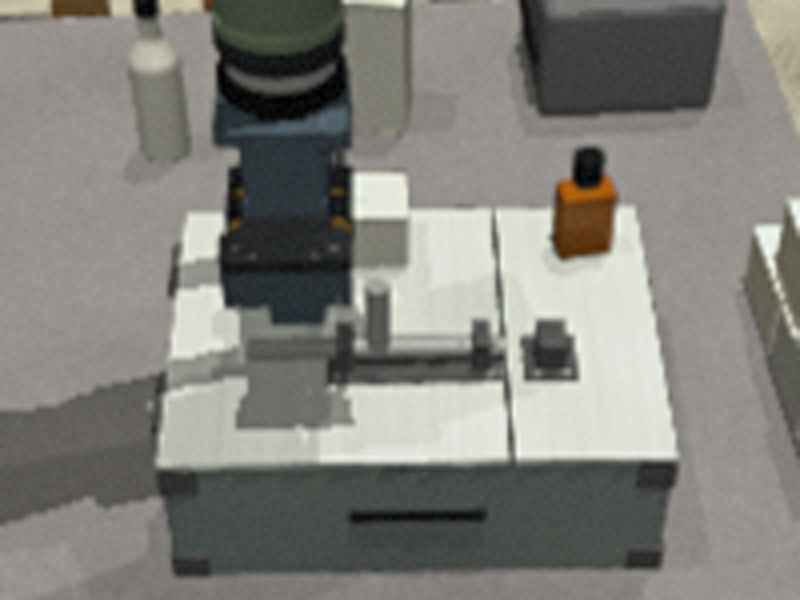

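The fingers stand just behind the pin (at (377,315) in the crop), above the rod and touching nothing. I shift 4 mm in -y and push along tool -x.

```bash
python3 -m jog '[[[-1,-0.4,0],0,0],[[-1,0,0],0,0],[[-1,0,0],0,0],[[-1,0,0],0,0]]';python3 -m jog '[[[-0.8,0,0],0,0],[[-0.8,0,0],0,0]]'
```

```text
time_s: 2.7
ee_pos: [539.7, 167.0, 172.5]
ee_rot: [-179.9, -0.3, 176.9]
force: [-3.2, 0.6, 0.9]
gripper_width: 0.7
time_s: 2.95
ee_pos: [556.5, 165.9, 172.4]
ee_rot: [-179.9, -0.4, 176.8]
force: [-3.3, -0.1, 2.2]
gripper_width: 0.7
```

The 3.3 N reading matches the sliding friction. I continue in finer steps.

```bash
python3 -m jog '[[[-0.6,-0.1,0.1],0,0],[[-0.5,-0.1,0],0,0],[[-0.4,0,0],0,0]]';python3 -m jog '[[[-0.4,0,0],0,0],[[-0.3,0,0],0,0]]';python3 -m jog '[[[-0.3,0,0],0,0]]'
```

```text
time_s: 3.32
ee_pos: [572.4, 163.1, 171.1]
ee_rot: [-179.9, -0.4, 176.8]
force: [-3.0, 0.6, 2.1]
gripper_width: 0.4
time_s: 3.58
ee_pos: [579.2, 162.6, 171.1]
ee_rot: [-179.9, -0.5, 176.8]
force: [-8.0, 1.7, 5.5]
gripper_width: 0.6
time_s: 3.7
ee_pos: [579.4, 162.6, 171.2]
ee_rot: [-179.8, -0.9, 176.8]
force: [-12.9, 0.8, 8.3]
gripper_width: 0.2
```

The tool stopped at 579 mm while the force rose to 13 N, and about 576 was predicted for the end stop. I back off, lift and look.

```bash
python3 -m jog '[[[1.5,0,0],0,0],[[2,0,0],0,0],[[0,0,-5],0,0],[[0,0,-5],0,0],[[6,0,-3],0,0],[[6,0,0],0,0],[[6,0,0],0,0],[[0,0,0],0,0]]'; python3 - <<'E'
from h import *
a=grab('side','s3');b=grab('top','t3')
k=np.zeros((600,800,3),np.uint8);k[:,:400]=cv2.resize(cv2.imread('pics/t3.png')[130:250,130:210],(400,600));k[:300,400:]=cv2.resize(cv2.imread('pics/s3.png')[80:200,180:340],(400,300))
cv2.imwrite('pics/c3.png',k)
E
```

```text
time_s: 4.7
ee_pos: [368.5, 173.8, 304.2]
ee_rot: [-180.0, 0.1, 176.8]
force: [1.4, 0.6, 0.3]
gripper_width: 0.5
```

View pics/c3.png

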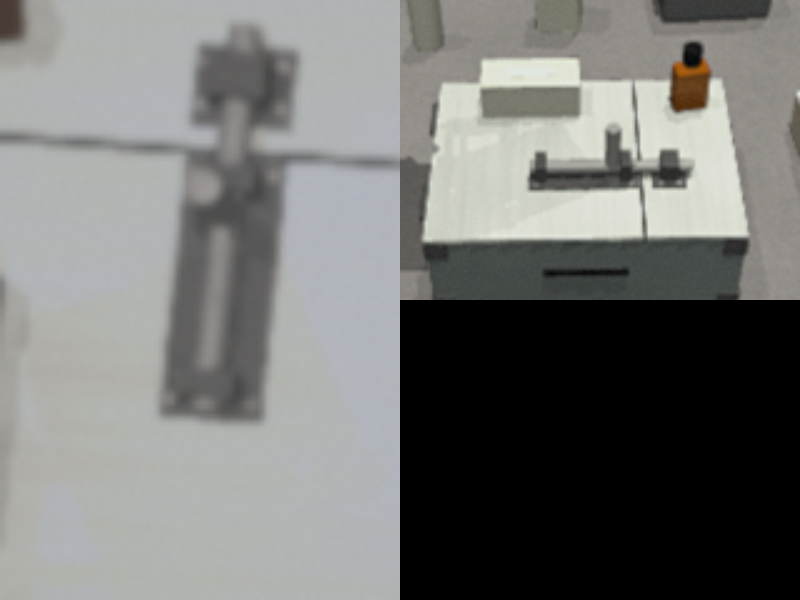

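The rod goes through the keeper and sticks out beyond it, and the knob at (205,185) sits against the front guide. The arm is clear. I'll check the number and hand in.

```bash
python3 - <<'E'
from h import *
from workcell import job_done
b=ld('t3');p=onz(b,171,167,181);k=onz(b,279*.64,227*.64,139);print(p,np.linalg.norm((p-k)[:2]),telemetry.state()['force'])
print(np.abs(ld('top0')['color'][140:270,295:385].astype(int)-b['color'][140:270,295:385]).mean())
job_done()
E
```

```text
[601.90821524 161.30191903 181.        ] 58.301227397335296 [-0.29126682 -2.09555626 -0.07305899]
7.038062678062678
the job is handed in; nothing more can be done
```

The large case's bolt is fully home in its keeper, and I handed the job in at about 4.8 s with the arm lifted clear. No verdict was reported.

I pushed the knob from behind with shut fingers. It slid at about 3 N until it stopped at the front guide, where the force rose to 13 N. I then backed off and lifted away.

**Large bolt:** In the last pictures the rod passes through the keeper and sticks out beyond it. The knob measured 58 mm from the keeper, against 60 mm when fully home.

**Small bolt:** The arm never came near the small case. I ran a rough before/after pixel comparison on that area, and it showed a mean difference of 7 grey levels. That may be changed shadow or lighting, but I did not look into it or measure the small knob's position again.

**Contact:** The last force reading was about 2 N sideways with the arm in free air. I took this as sensor noise or leftover motion.

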